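# Bleed and open a vacuum box, move its spent desiccant to the drying rack

### The arm

A 6-joint arm with a two-finger parallel gripper is mounted at the origin on a cart in front of the work surface, level with it; the furniture and walls round the work are solid. World frame = base frame: x ahead of the robot, y to its left, z up, the work surface at z = 0. Lengths are in m, angles in rad, forces in N, time in s.
With the tool pointing down it reaches from about 0.275 to 0.825 m from the base axis. Payload 4.9 kg.
Tool frame: the origin (TCP) lies midway between the tips of the shut fingers; the grasp point (between the pads) lies 19 mm behind it (bot.grip_depth is the distance from the TCP to the grasp point, in m); z points along the fingers, y is the line along which they close (so a half turn about z gives the same grasp; the last joint's range is limited). The gripper opens to 85 mm and grips with 20 to 120 N. Pads are 22 mm wide; open, the fingers measure 114 mm over their backs; the gripper's body (76 mm by 85 mm) begins 54 mm behind the grasp point. The pads swing forward as they close: fully open they stand 13 mm farther back than shut.
Start: joints at [1.07, 0.326, -0.193, 1.052, 0, 1.437], TCP at [0.197, 0.513, 0.231] pointing down, gripper open.
Joint ranges: [-2.65, 2.65], [-0.97, 1.79], [-1.3, 1.35], [-1.93, 2.1], [-1.47, 1.37], [-3.14, 3.14]. Speed limits (rad/s): [2.57, 2.57, 3.14, 3.14, 3.14, 3.14].

### API

Orientations are given as a unit quaternion [w, x, y, z].
In Python, from cell import bot gives the robot as it stands. Calls block until the motion is done:
- bot.move_pose(position, orientation): joint-space move of the TCP to a pose.
- bot.move_linear(position, speed=0.15, rotation=None, until_force=None): straight line of the TCP; rotation=None keeps the orientation; speed is the mean speed in m/s. With until_force (N) it stops when the force on the tool has changed by that much, and returns True; else False.
- bot.goto_joints(angles): joint-space move.
- bot.set_gripper(opening, grasp_force=None): opening from 0.0 (shut) to 1.0 (fully open); grasp_force is the grip in N (None keeps the last); returns when the fingers have stopped.
- bot.wait(seconds).
- bot.solve_ik(position, orientation): joint angles nearest the present ones, or None.
- bot.camera(name): name is "scene" or "top"; returns the picture (400x640x3 uint8, red, green, blue); there is no depth.
- bot.calibration(name): a dict with "mtx" (3x3 intrinsics, pixels), "extrinsics" (4x4, takes a point from world to camera coordinates). Camera axes: x right, y down, z forward; pixel columns grow to the right and rows downward; lengths in m; the calibration is good to about 2 mm. A picture is of the moment at which its call begins. calibration takes no time and is no camera call.
A pose or a line that the arm cannot do raises bot.PlanningError and nothing moves.
- bot.close_job(): hands the job in; it is judged then, once.
Trained networks look in the newest picture that a camera, given by its name, has taken for a name from the list of things; names that differ only in an ending like _2 or _b are one class to them, and where a whole thing is asked for, a point or a joint stands for the part that bears it (a point fixed in the world has none). Each returns a list of dicts, best first, with "confidence" (0 to 1); they miss things now and then, are a little off and sometimes report something else, mostly with a low value. They report only what shows in the picture. A call takes as long as a camera call. They do not tell look-alikes from the thing itself.
- bot.search_frame(camera, thing): "bbox" ([left, top, width, height] in pixels, round what is visible of it).
Readings, each from a call of its own:
- bot.read_clock(): time.
- bot.read_joint_positions(): joint angles.
- bot.read_joint_vel(): joint speeds.
- bot.read_joint_efforts(): joint torques, N m.
- bot.read_position(): TCP position.
- bot.read_tool_rot(): TCP orientation.
- bot.read_ft_force(): force on the tool from outside, world axes, zero at the start.
- bot.read_moment(): the same for the moment, N m.
- bot.read_gripper_width(): opening from 0.0 (shut) to 1.0 (fully open).
- bot.read_finger_force(): force on a finger pad.
Only numpy, scipy, OpenCV 4.12 (cv2) and the standard library are available. Lean on these libraries where they do the work, as an engineer would, in place of code of your own. Each camera call takes 0.05 s, during which the arm holds its last target. There are 200 camera calls.

### The job

The desiccant in the vacuum storage box is spent. Let air into the box first: unscrew the knurled lock nut on its valve fully to its stop, then press the freed valve pin well down and hold it there for about a second; then lift the lid over until it rests on its stop by itself, without letting it slam. Take out the cartridge, which in its pocket can only be held by its long sides, stand it upright on the bench and let go, then take it by its two ends and lower it fully home into the empty channel of the drying rack, leaving the lid open and the other cartridge and the bench clutter undisturbed.

Things in the scene. Friction and masses are not known exactly. Their poses are not given: they have to be found in the camera images.
- vac_box: White vacuum storage box fixed to the bench, 140 (x) x 190 (y) x 80 mm high, walls 8 mm, clear hinged lid on top (closed, its top is at 92 mm). Origin: centre of its underside; x points to the hinged back, z up. Inside, a grey tray with its deck 52 mm above the bench; four yellow filters, 22 mm tall, are fixed on the deck from y -30 mm to -87. Two lid stops, 120 mm high, stand behind the hinge.
- pocket (a point): Middle of the floor of the tray's pocket, 12 mm above the bench, axes of the box. The pocket, 63 (x) x 37 (y) mm, holds the spent cartridge flush with the deck. At the middle of each long side a finger notch 48 mm wide (x) reaches to y = 43 mm from here, as deep as the pocket; the pocket's ends leave no room for fingers.
- lid (a joint): Lid angle, rad: 0 closed, 1.83 (105 degrees) open and leaning back on its stops. The lid (0.4 kg, clear plate with aluminium edges) turns about the box's y axis through point lid_hinge; let go before about 1.6 it falls shut, beyond that it leans back to its stop by itself.
- lid_bar (a point): Middle of the lid's dark steel handle bar: round, 10 mm diameter, 90 mm long along the box's y, with an arm at each end; 40 mm in front of the lid's front edge, 180 mm from the hinge axis, 86 mm above the bench when closed. Moves with the lid; lid's axes: x towards the hinge, z out of the lid's upper face.
- lid_hinge (a point): Point on the lid's hinge axis at mid-width at the back of the box, 81 mm above the bench; axes of the box (the hinge axis is y).
- lock_nut (a joint): Turn of the knurled lock nut, rad: 0 screwed down, 1.5 fully unscrewed at its stop; grows counter-clockwise seen from above. While it is down the pin cannot be pressed. The quick thread lifts it 2.2 mm per rad along the pin, 3.3 mm in all: rise with it, else the pin is drawn down meanwhile and springs up on release. Turns easily (0.03 N m).
- nut_mid (a point): Centre of the knurled steel lock nut on the valve, 16 mm diameter, 12 mm tall, axis vertical; 104 mm above the bench when screwed down, at x 0, y -124 mm in the box's frame. Below it a brass stem (17 mm diameter, top at 98 mm) and a collar (25 mm, top at 84 mm) on an aluminium block (42 x 54 mm, top at 78 mm) with a hose barb towards +x.
- vent_pin (a joint): How far the spring-loaded valve pin is pressed down, m: 0 up, 0.0035 to 0.004 fully down once the nut is unscrewed. 1 N starts it, 4 N holds it 3 mm down, 5 N fully; it comes up by itself.
- pin_tip (a point): Top of the valve pin's steel button, 9.6 mm diameter, 125.5 mm above the bench when up. It stands 15 mm above the nut's top with the nut down, 12 mm with it unscrewed, and moves with the pin; axes of the box.
- spent_cart: The spent desiccant cartridge: aluminium tin 60 (x) x 34 (y) x 40 mm high, about 0.12 kg, slots in its long sides, paper labels on its ends, an orange indicator window on top. Origin: centre of its underside; x along its length.
- rack: Steel drying rack fixed to the bench, 66 (x) x 91 (y) x 47 mm high: three dividers 5 mm thick make two channels 38 mm wide along its x, at y +21.5 and -21.5 mm, open above and at both ends; floor 9 mm above the bench, dividers 38 mm above that. Origin: centre of its underside. The channel at y -21.5 mm holds the dry cartridge. The bench is clear for 18 cm behind it (+x).
- free_channel (a point): Middle of the floor of the rack's empty channel, 9 mm above the bench; axes of the rack (x along the channel).
- dry_cart: Another cartridge, same size, with a blue indicator window, standing in the rack's other channel: leave it. Origin as for the spent one.
- tape_roll: Roll of paper tape lying flat, 72 mm across, 18 mm high: leave it. Origin: centre of its underside.
- cap_jar: Clear jar of caps, 78 mm across, 107 mm tall: leave it. Origin: centre of its underside.
There are look-alikes about, which are no part of the job. What is shaped like the rack but blue or yellow is not meant.

How it is judged:
On the way, in this order (a step that is already met when the one before it is completed fails the run):
1. the lock nut is unscrewed to its stop and the pin stands up (value of joint lock_nut above 1.25 rad and value of joint vent_pin below 0.0008 m), for 0.1 s.
2. the valve pin is pressed down at least 2 mm for 0.7 s (value of joint vent_pin above 0.002 m), for 0.7 s.
3. the lid rests on its stop, let go (value of joint lid above 1.76 rad and contact force between the fingers and vac_box below 0.3 N), for 0.2 s.
4. the cartridge stands upright on the bench, let go (height (world z) of spent_cart below 0.004 m and angle between spent_cart's own z axis and vertical below 0.1 rad and contact force between the fingers and spent_cart below 0.2 N), for 0.1 s.
At the end, for the whole second after the job is handed in: The spent cartridge stands upright and at rest on the floor of the rack's free channel (within 3 mm in height, 5 mm across and 12 mm along), the lid still rests open on its stop (over 1.76 rad), the lock nut is still unscrewed (over 1.2 rad) and the pin is up (z of spent_cart in the frame of free_channel between -0.003 and 0.003 m and x of spent_cart in the frame of free_channel between -0.012 and 0.012 m and y of spent_cart in the frame of free_channel between -0.005 and 0.005 m and angle between spent_cart's own z axis and vertical below 0.06 rad and linear speed of spent_cart below 0.02 m/s and value of joint lid above 1.76 rad and value of joint lock_nut above 1.2 rad and value of joint vent_pin below 0.001 m); the robot touches nothing.
It fails at once if the lid slams (faster than 4 rad/s) (velocity of joint lid above 4 rad/s or velocity of joint lid below -4 rad/s).
It fails at once if the dry cartridge is disturbed (moved over 12 mm) (distance of dry_cart from where it was at the start of the episode above 0.012 m).
It fails at once if the tape or the jar is disturbed (moved over 25 mm) (distance of any of tape_roll, cap_jar from where it was at the start of the episode above 0.025 m).
It fails at once if the spent cartridge is tipped over (angle between spent_cart's own z axis and vertical above 0.7 rad).
It also fails if it takes over 72 s, if anything falls off the work surface, if the arm or the gripper's body presses on something with over 40 N, if the wrist force passes 120 N, or if a joint passes its speed limit or range.

## Working session

There is one attempt and no reset: what is moved stays moved. The work goes in short steps, each a Python script; the robot and the scene stay as the last script left them, time stands still between calls to the robot, and variables do not carry over. Pictures are saved under pics/ and viewed, at most 10 in all, crops included, and the job is handed in when it is done.

```bash
mkdir -p pics; ls
python3 - <<'E'
from cell import bot
import cv2
for c in ["scene","top"]:
    im=bot.camera(c); cv2.imwrite(f"pics/{c}0.png",cv2.cvtColor(im,cv2.COLOR_RGB2BGR))
    k=bot.calibration(c); print(c,k["mtx"].round(1).tolist(),k["extrinsics"].round(4).tolist())
    for t in ["vac_box","lid_bar","nut_mid","pin_tip","spent_cart","rack","dry_cart","tape_roll","cap_jar"]:
        try: print(t,[([round(v) for v in d["bbox"]],round(d["confidence"],2)) for d in bot.search_frame(c,t)[:4]])
        except Exception as e: print(t,e)
print(bot.read_clock(),bot.read_tool_rot())
E
```

```text
pics
scene [[446.3, 0.0, 322.6], [0.0, 446.3, 200.5], [0.0, 0.0, 1.0]] [[-0.8771, 0.4798, 0.0217, 0.5295], [0.2247, 0.4498, -0.8644, -0.05], [-0.4245, -0.7533, -0.5024, 1.6282], [0.0, 0.0, 0.0, 1.0]]
vac_box [([359, 217, 97, 79], 0.77)]
lid_bar [([372, 217, 87, 56], 0.87)]
nut_mid []
pin_tip [([366, 216, 7, 12], 0.45)]
spent_cart []
rack [([316, 198, 33, 27], 0.8), ([245, 214, 25, 31], 0.67), ([360, 219, 96, 81], 0.67), ([319, 154, 28, 24], 0.57)]
dry_cart [([318, 196, 22, 12], 0.56)]
tape_roll [([297, 246, 27, 21], 0.88), ([365, 216, 7, 11], 0.39)]
cap_jar [([330, 249, 31, 52], 0.67)]
top [[497.9, 0.0, 315.8], [0.0, 497.9, 198.4], [0.0, 0.0, 1.0]] [[0.0045, -1.0, -0.0062, -0.0424], [-0.9858, -0.0034, -0.1679, 0.6026], [0.1679, 0.0068, -0.9858, 1.2271], [0.0, 0.0, 0.0, 1.0]]
vac_box [([134, 185, 110, 99], 0.89), ([320, 212, 16, 26], 0.6)]
lid_bar [([136, 194, 94, 92], 0.82)]
nut_mid []
pin_tip [([134, 185, 107, 101], 0.72), ([223, 208, 12, 7], 0.42)]
spent_cart []
rack [([304, 111, 37, 35], 0.88), ([432, 184, 44, 30], 0.88), ([301, 209, 41, 28], 0.7), ([413, 274, 45, 31], 0.65)]
dry_cart [([322, 214, 15, 22], 0.8)]
tape_roll [([240, 152, 29, 23], 0.75)]
cap_jar [([137, 186, 109, 99], 0.64), ([177, 145, 36, 39], 0.57)]
1.0 [-7.59963321e-06  1.82377096e-01  9.83228658e-01  1.21485860e-05]
```

View pics/scene0.png

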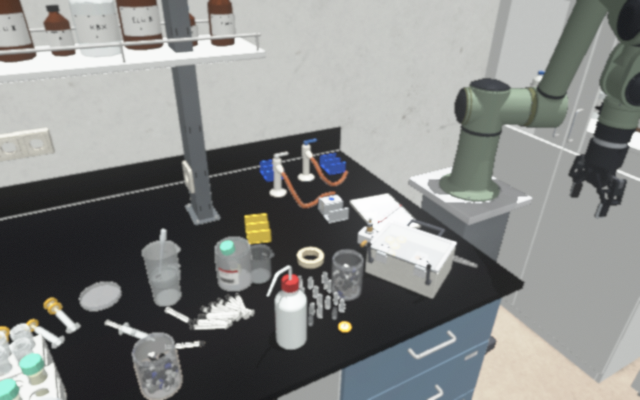

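View pics/top0.png

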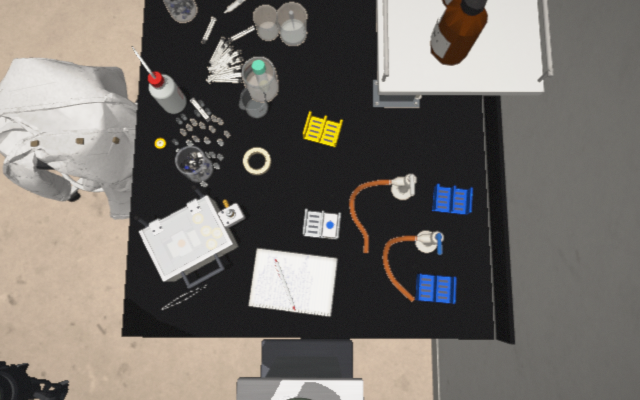

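Run:
```python
import cv2,numpy as np
t=cv2.imread("pics/top0.png");s=cv2.imread("pics/scene0.png")
a=cv2.resize(t[180:290,130:250],None,fx=5,fy=5,interpolation=cv2.INTER_CUBIC)
b=cv2.resize(t[200:245,295:350],None,fx=3.6,fy=3.6,interpolation=cv2.INTER_CUBIC)
c=np.zeros((550,800,3),np.uint8);c[:,:600]=a;c[:b.shape[0],600:600+b.shape[1]]=b
cv2.imwrite("pics/c1.png",c)
d=cv2.resize(s[190:305,310:465],None,fx=5,fy=5,interpolation=cv2.INTER_CUBIC);cv2.imwrite("pics/c2.png",d)
```

```text
(no output)
```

View pics/c1.png

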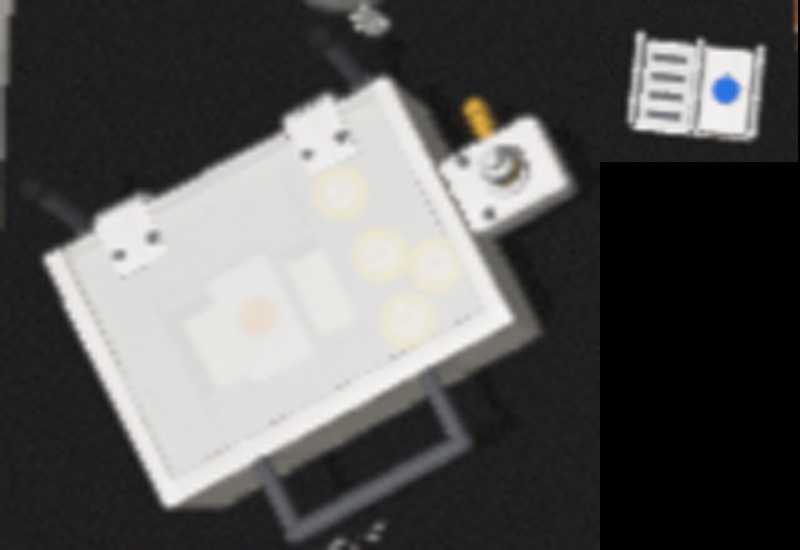

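View pics/c2.png

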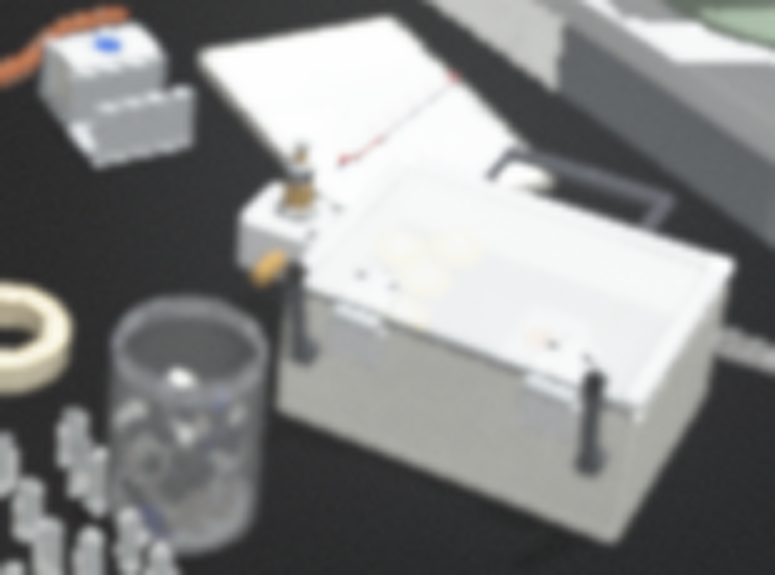

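The scene view shows the white box at about px (405,250), with its valve at (369,222) on the −y side and the bar on the robot's side. In the top view the lid corners are about (138,231), (207,195), (233,244) and (163,281). The real rack is the grey one at (321,223), and its left (+y) channel is free.

```bash
cat > h.py <<'E'
import numpy as np, cv2
from cell import bot
from scipy.optimize import least_squares
from scipy.spatial.transform import Rotation as R
def proj(c,P):
    k=bot.calibration(c); q=np.c_[P,np.ones(len(P))]@np.array(k["extrinsics"])[:3].T
    q=q@np.array(k["mtx"]).T; return q[:,:2]/q[:,2:]
def unproj(c,px,z):
    k=bot.calibration(c);E=np.array(k["extrinsics"]);o=-E[:3,:3].T@E[:3,3]
    d=E[:3,:3].T@np.linalg.solve(k["mtx"],[*px,1]); return o+d*(z-o[2])/d[2]
def tf(p,P):
    P=np.atleast_2d(np.array(P,float)); c,s=np.cos(p[2]),np.sin(p[2])
    return np.c_[p[0]+c*P[:,0]-s*P[:,1],p[1]+s*P[:,0]+c*P[:,1],P[:,2]]
def fit(p0,obs):  # obs: cam -> list of (local xyz, pixel)
    f=lambda p:np.concatenate([(proj(c,tf(p,[o[0] for o in l]))-[o[1] for o in l]).ravel() for c,l in obs.items()])
    r=least_squares(f,p0,loss="soft_l1",x_scale=[.01,.01,.05]); return r.x,f(r.x).reshape(-1,2)
def down(yaw): # tool z down, tool y (closing) along direction yaw (world)
    y=np.array([np.cos(yaw),np.sin(yaw),0]);z=np.array([0,0,-1.]);x=np.cross(y,z)
    q=R.from_matrix(np.c_[x,y,z]).as_quat(); return np.array([q[3],*q[:3]])
def snap(c,name,box,f):
    im=cv2.cvtColor(bot.camera(c),cv2.COLOR_RGB2BGR); x0,y0,x1,y1=box
    cv2.imwrite("pics/"+name,cv2.resize(im[y0:y1,x0:x1],None,fx=f,fy=f,interpolation=cv2.INTER_CUBIC)); return im
E
cat > m.py <<'E'
from h import *
u=lambda x,y,ox,oy,s:[ox+(x+.5)/s-.5,oy+(y+.5)/s-.5]
T=lambda x,y:u(x,y,130,180,5); S=lambda x,y:u(x,y,310,190,5); B=lambda x,y:u(x-600,y,295,200,3.6)
m=.001
box={"top":[((.070,.095,.092),T(43,257)),((.070,-.095,.092),T(388,78)),((-.070,-.095,.092),T(513,320)),((-.070,.095,.092),T(168,505)),
 ((-.11,0,.086),T(381,489)),((0,-.124,.1255),T(500,160))],
 "scene":[((0,-.124,.1255),S(300,146)),((.07,.095,0),S(615,543)),((.07,-.095,0),S(280,412)),((-.07,.095,.092),S(735,265)),((.07,.095,.092),S(635,412))]}
p,r=fit([.5,.3,.5],box);print("box",p.round(4));print(r.round(1).tolist())
rack={"top":[((.033,.043,.047),B(641,35)),((-.033,.043,.047),B(632,125)),((.033,-.043,.047),B(761,47)),((-.033,-.043,.047),B(755,137)),((0,-.0215,.049),B(726,90))],
 "scene":[((.033,.0455,0),S(98,165)),((-.033,.0455,0),S(193,132)),((-.033,.0455,.047),S(193,88))]}
q,r=fit([.6,0,-.1],rack);print("rack",q.round(4));print(r.round(1).tolist())
g=unproj("top",T(258,316),.052);print("window",g, tf([0,0,-p[2]],g-[p[0],p[1],0]))
np.savez("poses.npz",box=p,rack=q)
for n,P,yaw in [("nut",tf(p,[0,-.124,.099])[0],0),("bar",tf(p,[-.11,0,.067])[0],p[2]),("baropen",tf(p,[.121,0,.235])[0],p[2]),("cart",tf(p,[-.01,.04,.03])[0],p[2]+1.571),("stage",tf(q,[.1,.0215,.02])[0],q[2]),("stage2",tf(q,[.1,.0215,.02])[0],q[2]+1.571)]:
  print(n,P.round(3))
  for k in ([-1.5,-1,-.5,0,.5,1,1.5] if n=="nut" else [0,np.pi]):
    j=bot.solve_ik(P,down(yaw+k)); print(round(yaw+k,2),None if j is None else np.round(j,2).tolist())
E
python3 m.py
```

```text
box [0.4973 0.2807 0.5048]
[[-0.5, 0.1], [-0.5, -0.6], [0.1, 0.4], [-0.8, 1.1], [-0.4, -0.0], [-2.2, -0.0], [-0.0, -1.9], [-1.2, 0.3], [-1.8, -0.7], [-1.1, -1.4], [0.3, -2.6]]
rack [ 0.5379 -0.0551 -0.0834]
[[0.0, 0.2], [0.2, 0.8], [0.1, -0.3], [-0.3, 0.4], [0.4, -0.3], [-0.3, 1.4], [-0.4, 3.7], [0.3, -0.1]]
window [0.48748619 0.30014634 0.052     ] [[0.0008523  0.02176725 0.052     ]]
nut [0.557 0.172 0.099]
-1.5 [0.17, 0.5, -0.28, 0.78, 0.0, -3.04]
-1 [0.17, 0.5, -0.28, 0.78, 0.0, 2.74]
-0.5 [0.17, 0.5, -0.28, 0.78, 0.0, 2.24]
0 [0.17, 0.5, -0.28, 0.78, 0.0, 1.74]
0.5 [0.17, 0.5, -0.28, 0.78, 0.0, 1.24]
1 [0.17, 0.5, -0.28, 0.78, 0.0, 0.74]
1.5 [0.17, 0.5, -0.28, 0.78, 0.0, 0.24]
bar [0.401 0.227 0.067]
0.5 [0.36, 0.36, -0.64, 0.58, 0.0, 1.42]
3.65 [0.36, 0.36, -0.64, 0.58, 0.0, -1.72]
baropen [0.603 0.339 0.235]
0.5 [0.41, 0.6, 0.25, 1.22, 0.0, 1.47]
3.65 [0.41, 0.6, 0.25, 1.22, 0.0, -1.67]
cart [0.469 0.311 0.03 ]
2.08 [0.45, 0.56, -0.4, 0.61, 0.0, -0.05]
5.22 [0.45, 0.56, -0.4, 0.61, 0.0, 3.09]
stage [ 0.639 -0.042  0.02 ]
-0.08 [-0.18, 0.69, -0.18, 0.7, 0.0, 1.47]
3.06 [-0.18, 0.69, -0.18, 0.7, 0.0, -1.67]
stage2 [ 0.639 -0.042  0.02 ]
1.49 [-0.18, 0.69, -0.18, 0.7, 0.0, -0.1]
4.63 [-0.18, 0.69, -0.18, 0.7, 0.0, 3.04]
```

Run:
```python
from h import *
d=np.load("poses.npz");n=tf(d["box"],[0,-.124,.0985])[0]
bot.move_pose(n+[0,0,.06],down(np.pi/2)); bot.set_gripper(0.45)
bot.move_linear(n,speed=.1)
f0=bot.read_ft_force()
bot.set_gripper(0.0,20); print(bot.read_gripper_width(),(bot.read_ft_force()-f0).round(2),bot.read_finger_force(),bot.read_moment().round(3))
a=snap("scene","s1.png",(310,170,430,260),5)
print(bot.read_clock())
```

```text
0.17389712705613594 [0.35 6.28 1.35] 21.044452786445618 [ 1.116 -0.069  0.013]
4.475
```

View pics/s1.png

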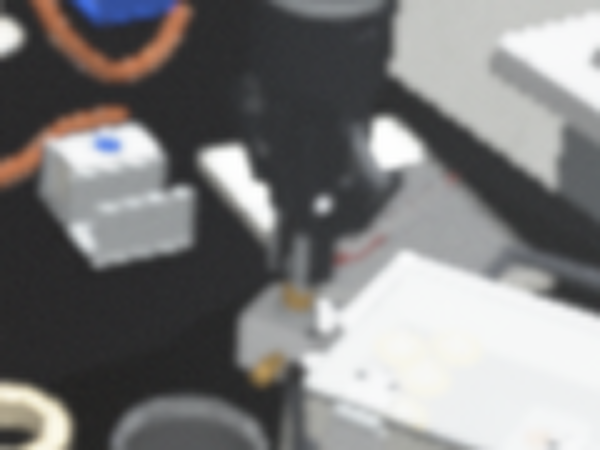

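The fingers hold the nut above the brass stem. A sideways force of +6 N in y means the tool sits slightly low in y, so I'll centre it and repeat along x.

Run:
```python
from h import *
d=np.load("poses.npz");n=tf(d["box"],[0,-.124,.0985])[0]
def cen(p,ax,step=.0008):
    h=[]
    for _ in range(6):
        f=bot.read_ft_force()[ax]; h.append((round(p[ax],4),round(f,2)))
        if abs(f)<1.2: break
        if len(h)>1 and h[-1][1]!=h[-2][1]:
            dx=-f*(h[-1][0]-h[-2][0])/(h[-1][1]-h[-2][1]); dx=np.clip(dx,-.0015,.0015) if dx*f>0 else np.sign(f)*step
        else: dx=np.sign(f)*step
        p=p.copy();p[ax]+=dx; bot.move_linear(p,speed=.02)
    print(h); return p
n=cen(n,1)
bot.set_gripper(.45); bot.move_linear(n,speed=.1,rotation=down(0))
bot.set_gripper(0.0,20); print(bot.read_gripper_width(),bot.read_ft_force().round(2))
n=cen(n,0)
np.save("nut.npy",n);print(n,bot.read_clock(),bot.read_joint_positions().round(2))
```

```text
[(np.float64(0.1721), np.float64(5.85)), (np.float64(0.1729), np.float64(5.23)), (np.float64(0.1744), np.float64(0.78))]
0.17023535158636977 [ 2.3   0.39 -0.41]
[(np.float64(0.5572), np.float64(2.3)), (np.float64(0.558), np.float64(0.67))]
[0.55803962 0.17444916 0.0985    ] 7.625 [ 0.18  0.51 -0.28  0.79  0.    1.75]
```

Run:
```python
from h import *
n=np.load("nut.npy")
bot.set_gripper(0,35)
for a in (.4,.8,1.2,1.5,1.56):
    bot.move_linear(n+[0,0,.0022*min(a,1.5)],speed=.0022,rotation=down(a))
    print(a,bot.read_ft_force().round(2),bot.read_moment().round(3),bot.read_joint_positions()[5].round(3))
bot.set_gripper(.5); bot.wait(.2)
print(bot.read_clock())
d=np.load("poses.npz");b=d["box"];b[:2]+=(n-tf(b,[0,-.124,.0985])[0])[:2];np.savez("poses.npz",box=b,rack=d["rack"]);print(b)
bot.move_linear(n+[0,0,.06],speed=.15)
bot.set_gripper(0)
p=n.copy();p[2]=.1275
bot.move_linear(p,speed=.12); f0=bot.read_ft_force()
for z in (.1255,.1235,.1222): 
    p[2]=z;bot.move_linear(p,speed=.02);print(z,(bot.read_ft_force()-f0).round(2))
bot.wait(1.0);print((bot.read_ft_force()-f0).round(2),bot.read_clock())
snap("scene","s2.png",(310,170,430,260),5)
```

```text
0.4 [ 0.56 -0.48  1.31] [-0.1    0.044 -0.048] 1.349
0.8 [-1.07 -0.93  1.34] [-0.232  0.251  0.041] 0.95
1.2 [-3.21 -1.91  1.37] [-0.536  0.476  0.027] 0.55
1.5 [-3.37 -3.49  0.69] [-0.778  0.661 -0.076] 0.251
1.56 [-2.72 -4.23  0.58] [-0.942  0.714 -0.33 ] 0.191
10.7833
[0.4980678  0.28298202 0.50481287]
0.1255 [ 0.14  0.75 -0.61]
0.1235 [1.49 0.71 1.97]
0.1222 [2.43 0.17 3.12]
[2.9  0.4  2.41] 13.95
```

View pics/s2.png

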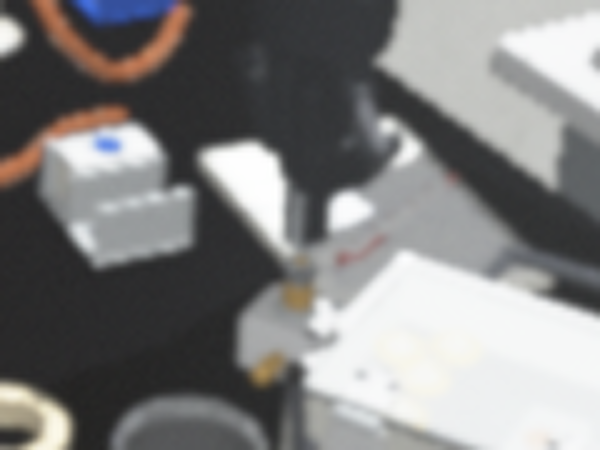

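The shut fingers press on the pin at crop (305,260), with the free nut below. The force is only about 3 N, so I'll press further until it reaches about 5 N and hold it there.

Run:
```python
from h import *
p=np.load("nut.npy")
for z in (.1216,.1211,.1206,.1201):
    p[2]=z;bot.move_linear(p,speed=.02);f=bot.read_ft_force();print(z,f.round(2))
    if f[2]>5.5: break
bot.wait(1.2);print(bot.read_ft_force().round(2))
p[2]=.19;bot.move_linear(p,speed=.15);print(bot.read_ft_force().round(2))
d=np.load("poses.npz");b=d["box"]
g=.019-.001
bot.set_gripper(.6)
bot.move_pose(tf(b,[-.11,0,.086-g+.08])[0],down(b[2]))
bot.move_linear(tf(b,[-.11,0,.086-g])[0],speed=.15,until_force=8)
f0=bot.read_ft_force()
bot.set_gripper(0,25);print(bot.read_gripper_width(),(bot.read_ft_force()-f0).round(2),bot.read_position().round(4),bot.read_clock())
snap("scene","s3.png",(340,150,500,290),4)
```

```text
0.1216 [2.08 0.67 6.4 ]
[1.85 0.38 5.41]
[ 0.19 -0.05 -0.29]
0.10378733746312645 [-1.52 -1.09  8.94] [0.4013 0.2294 0.0688] 18.8667
```

View pics/s3.png

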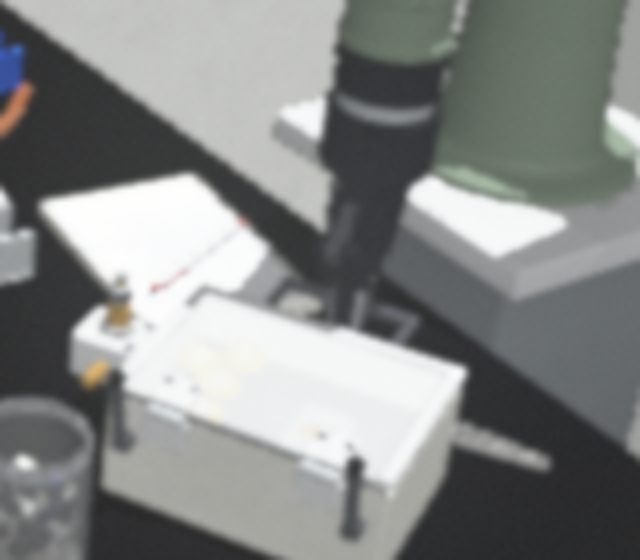

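Run:
```python
from h import *
b=np.load("poses.npz")["box"]
P0=bot.read_position()
def bar(t): return np.array([-.18*np.cos(t)+.005*np.sin(t),0,.18*np.sin(t)+.005*np.cos(t)])
def disp(t):
    v=bar(t)-bar(0); return np.array([v[0]*np.cos(b[2]),v[0]*np.sin(b[2]),v[2]])
for t in np.r_[np.arange(.1,1.75,.15),1.75]:
    bot.move_linear(P0+disp(t),speed=.09); f=bot.read_ft_force(); print(round(t,2),f.round(1),bot.read_gripper_width().round(3))
    if np.linalg.norm(f)>50: break
print(bot.read_clock())
snap("scene","s4.png",(300,110,500,290),4)
```

```text
Traceback (most recent call last):
AttributeError: 'float' object has no attribute 'round'
```

Run:
```python
from h import *
b=np.load("poses.npz")["box"]
def bar(t): return np.array([-.18*np.cos(t)+.005*np.sin(t),0,.18*np.sin(t)+.005*np.cos(t)])
def disp(t):
    v=bar(t)-bar(0); return np.array([v[0]*np.cos(b[2]),v[0]*np.sin(b[2]),v[2]])
P0=bot.read_position()-disp(.1); print(P0)
for t in np.r_[np.arange(.25,1.75,.15),1.75]:
    bot.move_linear(P0+disp(t),speed=.09); f=bot.read_ft_force(); print(round(t,2),f.round(1),round(bot.read_gripper_width(),3))
    if np.linalg.norm(f)>50: break
print(bot.read_clock(),bot.read_position())
for c in ["scene","top"]:
    bot.camera(c); print(bot.search_frame(c,"lid_bar")[:2])
```

```text
[0.40127791 0.22936539 0.0688846 ]
0.25 [-1.2 -0.9 -2.2] 0.105
0.4 [-3.1 -2.1  0.8] 0.101
0.55 [-6.5 -3.9  2.3] 0.102
0.7 [-9.8 -6.5  7.1] 0.102
0.85 [-11.   -6.5  12.3] 0.106
1.0 [-9.3 -3.2 13.1] 0.105
1.15 [-5.7 -2.2  9.9] 0.105
1.3 [-2.9 -0.8  7.7] 0.102
1.45 [-0.1  1.3  5.8] 0.106
1.6 [-1.3  1.7  3.1] 0.101
1.75 [-1.   2.8  0.8] 0.103
24.225 [0.59065004 0.33442955 0.239753  ]
[{'bbox': [365.9, 200.1, 76.9, 72.8], 'confidence': 0.72}]
[{'bbox': [111.4, 171.5, 94.1, 59.0], 'confidence': 0.9}]
```

Run:
```python
from h import *
bot.set_gripper(.8); p=bot.read_position(); p[2]+=.08; bot.move_linear(p,speed=.2)
b=np.load("poses.npz")["box"]
bot.move_pose(tf(b,[-.16,.02,.25])[0],down(b[2]+np.pi/2)); bot.set_gripper(.54)
print(bot.read_clock(),bot.read_ft_force().round(2),bot.read_joint_positions().round(2))
for c in ["top","scene"]:
    im=bot.camera(c); cv2.imwrite(f"pics/{c}5.png",cv2.cvtColor(im,cv2.COLOR_RGB2BGR))
    for t in ["spent_cart","lid_bar"]: print(c,t,bot.search_frame(c,t)[:2])
t=cv2.imread("pics/top5.png");s=cv2.imread("pics/scene5.png")
z=lambda i,f:cv2.resize(i,None,fx=f,fy=f,interpolation=cv2.INTER_CUBIC)
a=z(t[175:295,130:230],4);c=z(s[180:300,360:460],4)
cv2.imwrite("pics/c5.png",np.hstack([a,c]))
```

```text
27.3333 [0.19 0.91 0.04] [ 0.39  0.06 -0.48  1.03  0.   -0.11]
top spent_cart [{'bbox': [168.5, 230.4, 26.4, 27.6], 'confidence': 0.74}, {'bbox': [303.5, 209.1, 36.1, 29.9], 'confidence': 0.66}]
top lid_bar [{'bbox': [111.1, 167.7, 95.6, 62.4], 'confidence': 0.9}]
scene spent_cart []
scene lid_bar [{'bbox': [364.1, 204.6, 79.5, 69.5], 'confidence': 0.84}]
```

View pics/c5.png

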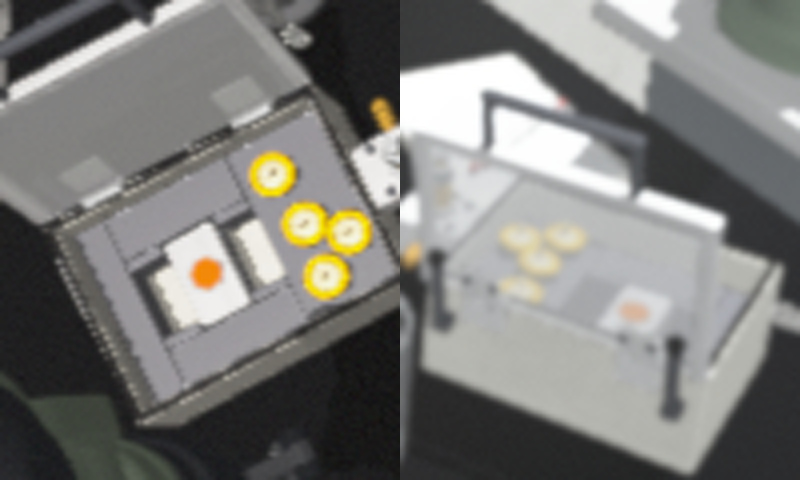

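Left half: the lid is open on its stop, and the cartridge shows at crop (207,274), which is top px (181.2,243.2), with free notches on both long sides. Right half confirms the lid leaning back.

```bash
python3 - <<'E'
import io,contextlib
with contextlib.redirect_stdout(io.StringIO()):
    from m import *
b=np.load("poses.npz")["box"]
E
sed -i 's/^np.savez/#&/' m.py
python3 - <<'E'
import io,contextlib
with contextlib.redirect_stdout(io.StringIO()):
    exec(open("m.py").read().split("rack={")[0])
from h import *
pt,r=fit(p,{"top":box["top"][:5]})
print("toponly",pt.round(4),r.round(1).tolist())
n=np.load("nut.npy")
b=p.copy(); b[:2]+=(n-tf(p,[0,-.124,.0985])[0])[:2]; rack=fit([.6,0,-.1],{"top":[]})[0] if 0 else None
print("box",b.round(4),"box with toponly yaw: ", (n[:2]-tf([0,0,pt[2]],[0,-.124,0])[0][:2]).round(4))
w=unproj("top",[181.3,243.4],.052); print(w, "local toponly",tf([0,0,-pt[2]],w-[pt[0],pt[1],0]).round(4),"local b",tf([0,0,-b[2]],w-[b[0],b[1],0]).round(4))
d=np.load("poses.npz");print(d["box"],d["rack"])
E
```

```text
toponly [0.4978 0.2797 0.5036] [[-0.0, -0.1], [0.0, -0.8], [0.5, 0.2], [-0.4, 0.9], [0.0, -0.2]]
box [0.4981 0.283  0.5048] box with toponly yaw:  [0.4982 0.2831]
[0.48597088 0.2998171  0.052     ] local toponly [[-0.0006  0.0234  0.052 ]] local b [[-0.0024  0.0206  0.052 ]]
[0.4972678  0.28068202 0.50481287] [ 0.53794794 -0.05513289 -0.08339483]
```

Run:
```python
from h import *
d=np.load("poses.npz");n=np.load("nut.npy");b=d["box"];b[:2]=[.4981,.2830];np.savez("poses.npz",box=b,rack=d["rack"])
P=tf(b,[-.001,.0228,.020])[0]; q=down(b[2]+np.pi/2)
bot.move_pose(P+[0,0,.10],q)
bot.move_linear(P+[0,0,.05],speed=.15)
print(bot.move_linear(P,speed=.06,until_force=10),bot.read_position().round(4))
f0=bot.read_ft_force();bot.set_gripper(0,40);f=bot.read_ft_force()-f0
print(bot.read_gripper_width(),f.round(2),"local",tf([0,0,-b[2]],f)[0].round(2),bot.read_finger_force(),bot.read_clock())
```

```text
False [0.4865 0.3026 0.0202]
0.39119299302623883 [-0.22  0.47  3.25] local [0.04 0.52 3.25] 41.13282322883606 30.1917
```

Run:
```python
from h import *
d=np.load("poses.npz");b=d["box"];r=d["rack"]
p=bot.read_position();p[2]=.19;bot.move_linear(p,speed=.15)
print(bot.read_gripper_width(),bot.read_ft_force().round(2))
S=tf(r,[.115,.0215,.0])[0]
bot.move_pose(S+[0,0,.16],down(r[2]+np.pi/2))
bot.move_linear(S+[0,0,.025],speed=.2)
print(bot.move_linear(S+[0,0,.0072],speed=.03,until_force=4),bot.read_position().round(4),bot.read_gripper_width())
bot.set_gripper(.75); bot.move_linear(S+[0,0,.16],speed=.25)
bot.move_pose(S+[-.2,.17,.20],down(r[2])); bot.set_gripper(1.0)
print(bot.read_clock())
im=snap("top","t6.png",(285,160,385,260),6)
cv2.imwrite("pics/top6.png",im)
print(bot.search_frame("top","spent_cart")[:3],S)
im=snap("scene","s6.png",(280,170,380,245),6);cv2.imwrite("pics/scene6.png",im)
print(proj("top",tf([S[0],S[1],r[2]],[0,0,.040])),proj("top",tf(r,[0,0,.047])))
```

```text
0.38925631279076994 [ 0.06 -0.28 -1.92]
True [ 0.6542 -0.0433  0.0086] 0.3925320214548386
37.425
[{'bbox': [307.1, 166.2, 19.3, 26.2], 'confidence': 0.7}, {'bbox': [112.9, 170.5, 129.1, 72.7], 'confidence': 0.26}] [ 0.65433919 -0.0432869   0.        ]
[[317.21673367 179.61408444]] [[321.66335989 223.73334071]]
```

View pics/t6.png

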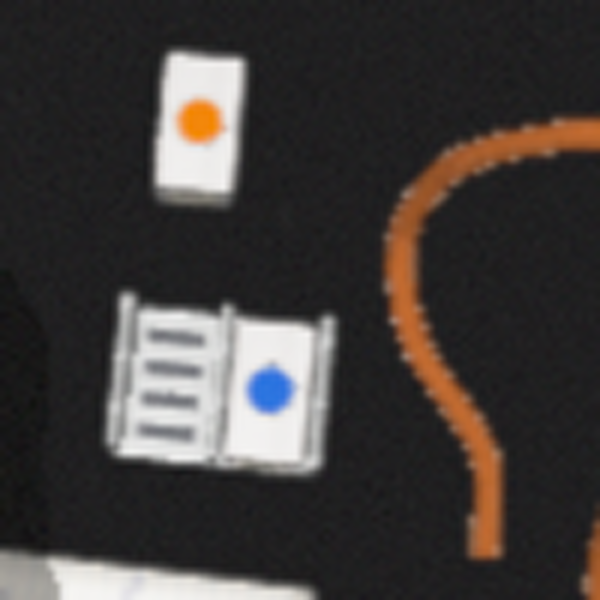

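Top view: the spent cartridge stands upright at crop (200,121), behind and in line with the free left channel. The dry cartridge's window is at (269,390). Next I'll measure the rack's lateral position relative to the cartridge, whose position I know.

Run:
```python
from h import *
d=np.load("poses.npz");r=d["rack"];S=tf(r,[.115,.0215,.0])[0]
g=cv2.cvtColor(cv2.imread("pics/top6.png"),cv2.COLOR_BGR2GRAY).astype(np.float32)
def edges(pose,z,hw,xs):
    ys=np.arange(-hw-.008,hw+.008,.0002); out=[]
    for x in xs:
        q=proj("top",tf(pose,np.c_[np.full(len(ys),x),ys,np.full(len(ys),z)])).astype(np.float32)
        v=cv2.remap(g,q[:,:1].copy(),q[:,1:].copy(),cv2.INTER_CUBIC).ravel()
        lo=ys[np.argmax(np.gradient(v)*(ys<-hw+.008))];hi=ys[np.argmin(np.gradient(v)*(ys>hw-.008))]
        h=lambda a,b:(v[a]+v[b])/2
        i=np.where(ys<-hw+.007)[0];t=(v[i].min()+v[i].max())/2;lo=ys[i[np.argmax(v[i]>t)]]
        i=np.where(ys>hw-.007)[0][::-1];t=(v[i].min()+v[i].max())/2;hi=ys[i[np.argmax(v[i]>t)]]
        out.append((lo,hi))
    return np.array(out)
for n,pose,z,hw,L in [("rack",r,.047,.0455,.024),("cart",[S[0],S[1],r[2]],.040,.017,.022)]:
    xs=np.linspace(-L,L,25);e=edges(pose,z,hw,xs);c=e.mean(1)
    k=[np.polyfit(xs,v,1) for v in (e[:,0],e[:,1],c)]
    print(n,"lo",k[0].round(4),"hi",k[1].round(4),"centre slope,offset",k[2].round(5),"width",np.diff(e,axis=1).mean().round(4),"sd",(c-np.polyval(k[2],xs)).std().round(5))
```

```text
rack lo [-0.0245 -0.0448] hi [-0.0173  0.0473] centre slope,offset [-0.02092  0.00126] width 0.0921 sd 0.00016
cart lo [-0.0058 -0.0189] hi [-0.0044  0.016 ] centre slope,offset [-0.00512 -0.00146] width 0.0349 sd 9e-05
```

Run:
```python
from h import *
d=np.load("poses.npz");r=d["rack"];S=tf(r,[.115,.0215,.0])[0]
rn=tf(r,[0,.0027,0])[0]; rn[2]=r[2]-.016; np.save("rn.npy",rn); q=down(r[2])
bot.move_pose(S+[0,0,.13],q)
bot.move_linear(S+[0,0,.07],speed=.15)
print(bot.move_linear(S+[0,0,.014],speed=.08,until_force=8))
f0=bot.read_ft_force();bot.set_gripper(0,40)
print(bot.read_gripper_width(),(bot.read_ft_force()-f0).round(2),bot.read_position().round(4))
bot.move_linear(S+[0,0,.09],speed=.15)
F=tf(rn,[0,.0215,0])[0]
bot.move_linear(F+[0,0,.09],speed=.15,rotation=down(rn[2]))
bot.move_linear(F+[0,0,.068],speed=.1)
hit=bot.move_linear(F+[0,0,.0225],speed=.03,until_force=5)
print(hit,bot.read_position().round(4),bot.read_ft_force().round(2),bot.read_moment().round(3),bot.read_gripper_width(),bot.read_clock())
```

```text
False
0.6919529466285737 [ 0.44 -1.06  4.78] [ 0.655  -0.0434  0.0149]
True [ 0.5402 -0.0311  0.0239] [-0.99  0.48  5.53] [-0.043 -0.    -0.018] 0.6900142893786043 43.6917
```

Contact came at TCP z 0.0239, exactly 9 mm above the height at the bench grasp, so the cartridge is on the channel floor. I'll let go and check.

Run:
```python
from h import *
bot.set_gripper(.9); p=bot.read_position();p[2]=.16;bot.move_linear(p,speed=.12)
bot.move_pose(p+[-.2,.1,.08],down(np.load("rn.npy")[2]))
a=snap("scene","s7.png",(300,170,460,290),5)
t=cv2.cvtColor(bot.camera("top"),cv2.COLOR_RGB2BGR)
z=lambda i,f:cv2.resize(i,None,fx=f,fy=f,interpolation=cv2.INTER_CUBIC)
cv2.imwrite("pics/c7.png",np.hstack([z(a[180:280,305:455],3),z(t[180:260,290:360],3.75)[:300]]))
print(bot.read_clock(),bot.read_ft_force().round(2))
```

```text
46.3417 [-0.16 -0.23 -0.01]
```

View pics/c7.png

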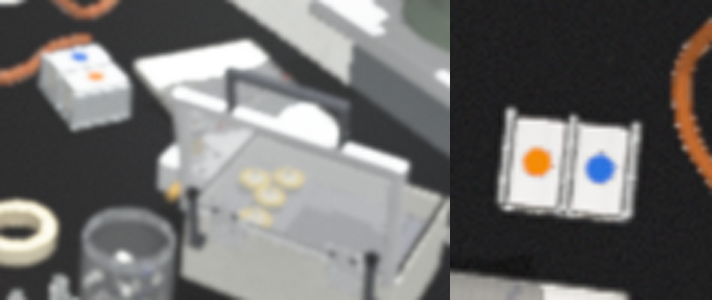

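Both cartridges sit level side by side in the rack (orange at crop (537,162), blue at (600,168)), the lid is open and the pocket is empty.

```bash
python3 -c "
from cell import bot
print(bot.close_job())"
```

```text
the job is handed in; nothing more can be done
None
```

The job is handed in at about 46 s of the 72 s allowed: the spent cartridge is home in the rack's free channel and the lid is open on its stop; the judge's verdict was not returned.

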